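Fold the ratchet recipe stand flat

ROBOT

A 6-joint arm with a two-finger parallel gripper is mounted at the origin on a cart in front of the work surface, level with it; the furniture and walls round the work are solid. World frame = base frame: x ahead of the robot, y to its left, z up, the work surface at z = 0. Lengths are in m, angles in degrees, forces in N, time in s.
With the tool pointing down it reaches from about 0.35 to 0.875 m from the base axis. Payload 4.2 kg.
Tool frame: the origin (TCP) lies between the finger pads; the fingertips stand 8 mm ahead of it and the grasp point (between the pads) lies 11 mm behind it; z points along the fingers, y is the line along which they close (so a half turn about z gives the same grasp; the last joint's range is limited). The gripper opens to 87 mm and grips with 3 to 60 N. Pads are 19 mm wide; open, the fingers measure 117 mm over their backs; the gripper's body (75 mm by 190 mm) begins 51 mm behind the grasp point.
Start: joints at [-57.204, 22.042, 0.453, 0, -68.411, -14.817], TCP at [0.193, -0.594, 0.231] pointing down, gripper open.
Joint ranges: [-179.83, 179.83], [-69.29, 118.12], [-61.27, 80.66], [-181.25, 117.63], [-171.15, -9.14], [-177.46, 177.46]. Speed limits (degrees/s): [159.86, 159.86, 180, 180, 180, 180].

INTERFACE

Orientations are given as a 3x3 rotation matrix whose columns are the frame's x, y, z axes.
In Python, from station import sense, capture, camera_model, finish_job, find_in gives the robot as it stands. The module is installed in compiled form; this text tells all that it offers.
- The arm moves only by the tool arm_command, never from a script. Its argument "motion" is a list of rows, each a list of 7 numbers: the finger opening in mm, from 0 to 87, then the shift along the tool's x, y, z in mm, then the turn, a rotation vector about the tool's x, y, z in rad. In form: [[jaw, dx, dy, dz, rx, ry, rz], ...]. A call has 1 to 8 rows; each row shifts and turns the commanded pose from where the row before left it, along the tool's axes as they then stand; what a row does not reach is not made up. A row lasts 1/10 s, in which the tool goes at most 50 mm and 8.59 degrees, less where a joint would pass 70% of its speed; a pose out of reach is approached as far as the arm can. A call with a gripper value outside its range is refused whole. The fingers move at their own pace and stop on an object; the grip force is fixed at half the most. Time passes only in rows, so rows that do not move let the fingers close. It gives the time, the measured TCP pose, the force, the opening and the grip force at its end, in the units of the state.
- sense(): the state, without advancing time (a new reading comes with each control period).
- capture(name): name is "scene" or "side" or "wrist"; returns the picture (384x512x3 uint8, red, green, blue); there is no depth.
- camera_model(name): a dict with "fx", "fy", "cx", "cy" (pixels), "R" (3x3) and "t" (3): a world point X has camera coordinates R X + t. Camera axes: x right, y down, z forward; pixel columns grow to the right and rows downward; lengths in m; the calibration is good to about 2 mm. A picture is of the moment at which its call begins: read the wrist's pose just before it. camera_model takes no time and is no camera call; for the wrist camera it gives the pose at the moment of the call.
- finish_job(): hands the job in; it is judged then, once.
Trained networks look in the newest picture that a camera, given by its name, has taken for a name from the list of things; names that differ only in an ending like _2 or _b are one class to them, and where a whole thing is asked for, a point or a joint stands for the part that bears it (a point fixed in the world has none). Each returns a list of dicts, best first, with "p" (0 to 1); they miss things now and then, are a little off and sometimes report something else, mostly with a low value. They report only what shows in the picture. A call takes as long as a camera call.
- find_in(target, camera): "location" ([row, column] in pixels, amid what is visible of it).
The state is a dict: "time_s": time; "joints": joint angles; "joint_velocities": joint speeds; "effort": joint torques, N m; "tcp_pos": TCP position; "ee_rot": TCP orientation; "wrist_force": force on the tool from outside, world axes, zero at the start; "moment": the same for the moment, N m; "gripper_width": opening from 0.0 (shut) to 1.0 (fully open); "gripper_force": force on a finger pad.
Only numpy, scipy, OpenCV 4.12 (cv2) and the standard library are available. Lean on these libraries where they do the work, as an engineer would, in place of code of your own. Each camera call takes 0.05 s, during which the arm holds its last target. There are 200 camera calls.

TASK

The cooking is done, so fold the recipe stand flat. A ratchet keeps its backrest from going down: first flip the red-ball lever at the stand's right side over, towards the back of the stand, so that the pawl leaves the teeth, then press the backrest down until it lies flat on its base. Leave the striped mug standing where it is.

Things in the scene. Friction and masses are not known exactly. Their poses are not given: they have to be found in the camera images.
- stand: bamboo recipe stand, fixed; origin under its base at worktop level; x to its back, y to its left, z up. Base x -98..107, y -145..115 mm, top z 16. Backrest panel 8 mm thick, 204 wide (y -102..102), far edge 175 mm from its hinge, leans to the back; hinge line along y at x -85, z 30 mm (panel's mid-thickness); 29 mm ledge at the hinge. Steel toothed ratchet on the right (-y) side.
- backrest (a joint): angle of the backrest above flat, rad: 0 = flat on the base, 0.75 to 1.0 at the start, 1.15 at most. Friction hinge: stays where left even with the pawl out; 2 to 4 N near its far edge press it down. With the pawl in the teeth it can go down by at most one tooth (0.17).
- pawl (a joint): angle of pawl and lever, rad: 0 to 0.2 = in the teeth; 0.8 = stop, out. Pivot line along the stand's y at x -40, z 98 mm. Lever: 8 mm rod at y -157 mm, 70 mm from pivot to the centre of a red 26 mm ball; at 0 it leans 0.4 rad to the stand's front (-x), 0.4 = upright, 0.8 leans 0.4 rad to the back (+x). Very light (under 1 N); falls by its ball's weight to the side it leans to.
- striped_mug: white mug with olive-green stripes, loose, 82 x 114 x 90 mm with its handle, origin at the centre of its underside, standing to the right of the stand beyond the lever.

How it is judged:
By the outcome, as a careful person would: the job done as asked, in the order asked, and still so for the second after the job is handed in, with the robot touching nothing.
It also fails if it takes over 38 s, if anything falls off the work surface, if the arm or the gripper's body presses on something with over 40 N, if the wrist force passes 120 N, or if a joint passes its speed limit or range.

## Working session

There is one attempt and no reset: what is moved stays moved. The work goes in short steps, Python scripts to look and compute and a tool call to move; the robot and the scene stay as the last step left them, time stands still between calls to the robot, and variables do not carry over. Pictures are saved under pics/ and viewed, at most 10 in all, crops included, and the job is handed in when it is done.

Besides the shell and the picture viewer there is one more tool, called after "Request:" as a command line: name --pt "numbers of a row" for each row, then --argument value for the rest. arm_command: Moves the arm, as the interface text tells. Its arguments: {"type":"object","properties":{"motion":{"type":"array"}},"required":["motion"]}

```bash
mkdir -p pics
python3 - <<'E'
from station import *
import cv2,numpy as np
a=capture("scene");b=capture("side")
for c in("scene","side"):
    for t in("stand","backrest","pawl","striped_mug"):
        print(c,t,[(np.round(d["location"]),round(d["p"],2)) for d in find_in(t,c)[:2]])
    m=camera_model(c);print(c,m["fx"],m["cx"],m["cy"],np.round(m["R"],3).tolist(),np.round(-m["R"].T@m["t"],3))
cv2.imwrite("pics/a.png",cv2.resize(a,(800,600))[:,:,::-1]);cv2.imwrite("pics/b.png",cv2.resize(b,(800,600))[:,:,::-1])
s=sense();print(s["time_s"],s["tcp_pos"],np.round(s["ee_rot"],3))
E
```

```text
scene stand [(array([244., 218.]), 0.62)]
scene backrest [(array([237., 222.]), 0.72)]
scene pawl [(array([194., 263.]), 0.86)]
scene striped_mug [(array([174., 290.]), 0.67), (array([235., 218.]), 0.53)]
scene 352.665387794528 255.6349652122358 194.6273648468265 [[-0.758, -0.652, -0.006], [-0.454, 0.534, -0.714], [0.468, -0.539, -0.7]] [0.134 0.341 0.706]
side stand [(array([184., 251.]), 0.55)]
side backrest [(array([162., 241.]), 0.96)]
side pawl [(array([178., 253.]), 0.49)]
side striped_mug [(array([246., 283.]), 0.56)]
side 356.4931444488062 259.76607312911904 189.33608079760614 [[0.988, -0.157, -0.008], [-0.097, -0.568, -0.818], [0.124, 0.808, -0.576]] [ 0.428 -0.817  0.592]
0.5 [ 0.19293811 -0.59441809  0.23050426] [[-0.951 -0.309 -0.   ]
 [-0.309  0.951  0.   ]
 [-0.     0.    -1.   ]]
```

View pics/a.png

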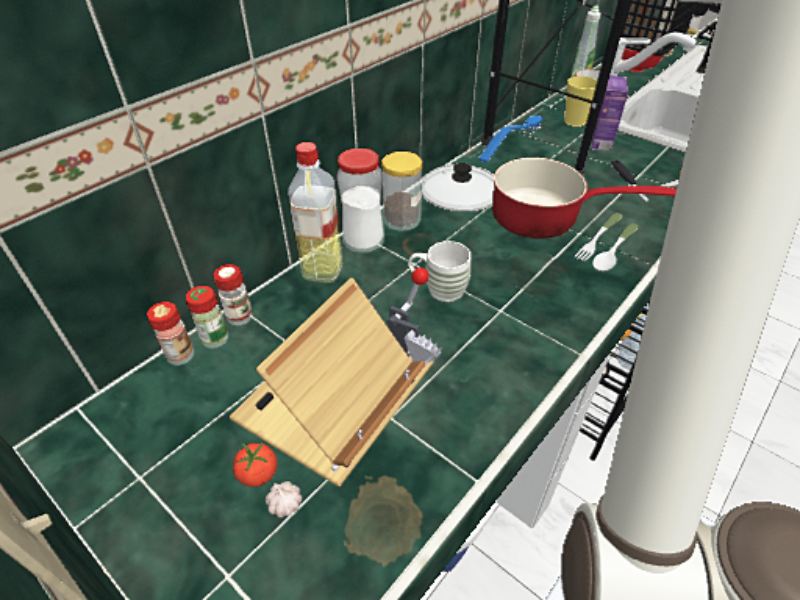

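View pics/b.png

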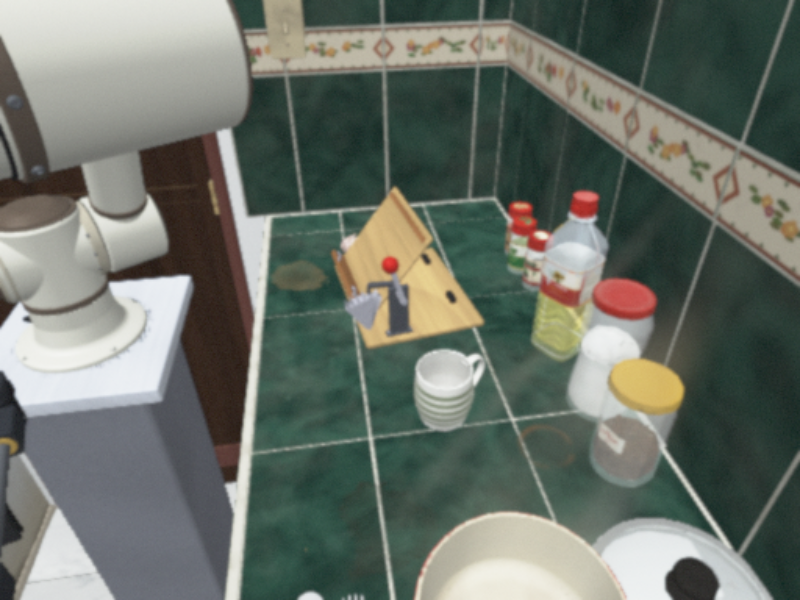

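The scene view shows the stand with its front towards the robot and the red ball at about (421,276). In the side view the ball is at (390,265) and the mug stands nearer the camera, at (445,390). I'll fit the stand's pose from the corners and the ball.

```bash
cat > h.py <<'E'
from station import *
import numpy as np
from scipy.optimize import least_squares
def proj(c,X):
    m=camera_model(c);p=m["R"]@X+m["t"];return np.array([m["fx"]*p[0]/p[2]+m["cx"],m["fy"]*p[1]/p[2]+m["cy"]])
def ray(c,uv):
    m=camera_model(c);d=m["R"].T@np.array([(uv[0]-m["cx"])/m["fx"],(uv[1]-m["cy"])/m["fy"],1]);return -m["R"].T@m["t"],d
def W(q,p):
    c,s=np.cos(q[2]),np.sin(q[2]);return np.array([q[0]+c*p[0]-s*p[1],q[1]+s*p[0]+c*p[1],p[2]])
def pan(th,r,y,n=0): return np.array([-.085+r*np.cos(th)-n*np.sin(th),y,.03+r*np.sin(th)+n*np.cos(th)])
def ball(q): return np.array([-.04+.07*np.sin(q-.4),-.157,.098+.07*np.cos(q-.4)])
E
cat > fit.py <<'E'
from h import *
S=.64
obs=[("scene",(344,485),lambda q:np.array([-.098,.115,.0])),("scene",(232,415),lambda q:np.array([.107,.115,.016])),
("scene",(258,373),lambda q:pan(q[3],.175,.102)),("scene",(352,280),lambda q:pan(q[3],.175,-.102)),
("side",(481,322),lambda q:np.array([.107,-.145,.016])),("side",(369,346),lambda q:np.array([-.098,-.145,.008])),
("side",(430,243),lambda q:pan(q[3],.175,-.102)),("side",(395,188),lambda q:pan(q[3],.175,.102)),
("scene",(421,276),lambda q:ball(q[4])),("side",(390,265),lambda q:ball(q[4]))]
f=lambda q:np.concatenate([proj(c,W(q,g(q)))-np.array(uv)*S for c,uv,g in obs])
r=least_squares(f,[.5,-.1,0,.9,.1],loss="soft_l1")
q=r.x;print(np.round(q,3));print(np.round(f(q).reshape(-1,2),1).tolist())
print("ball",W(q,ball(q[4])),"ballend",W(q,ball(.8)),"edge",W(q,pan(q[3],.175,0)),"flat",W(q,pan(0,.175,0)))
A,B=ray("scene",(421*S,276*S)),ray("side",(390*S,265*S))
k=np.linalg.lstsq(np.c_[A[1],-B[1]],B[0]-A[0],rcond=None)[0];print("tri",A[0]+k[0]*A[1],B[0]+k[1]*B[1])
for c,uv in(("scene",(447,300)),("side",(444,425))):
    o,d=ray(c,np.array(uv)*S);print("mug",o-d*o[2]/d[2])
E
python3 fit.py
```

```text
[0.54  0.024 0.146 0.851 0.195]
[[-0.1, 4.3], [-0.3, 1.3], [-0.0, -1.3], [0.6, -0.6], [0.8, -0.4], [-3.1, 2.3], [1.5, -1.4], [0.2, 0.5], [0.1, -0.2], [-0.0, -0.1]]
ball [ 0.50948616 -0.13947071  0.16653505] ballend [ 0.55054906 -0.13342732  0.16247427] edge [0.570373   0.02818146 0.16155656] flat [0.62933478 0.0368591  0.03      ]
tri [ 0.50966809 -0.13923653  0.16604955] [ 0.50956911 -0.13925666  0.16599865]
mug [ 0.54666106 -0.26636812  0.        ]
mug [ 0.55896631 -0.30274274  0.        ]
```

Residuals are small and the ball triangulates to (0.510, -0.139, 0.166), which agrees with the fit. I'll approach with the fingers shut, to a point in front of the ball.

Request:
arm_command --pt "0 -28 24.5 0 0 0 0" --pt "0 -28 24.5 0 0 0 0" --pt "0 -28 24.5 0 0 0 0" --pt "0 -28 24.5 0 0 0 0" --pt "0 -28 24.5 0 0 0 0" --pt "0 -28 24.5 0 0 0 0" --pt "0 -28 24.5 0 0 0 0"

```text
time_s: 1.2
tcp_pos: [0.327, -0.3695, 0.2308]
ee_rot: [[-0.951, -0.309, 0.001], [-0.309, 0.951, -0.0], [-0.0, -0.001, -1.0]]
wrist_force: [0.8, -1.7, 0.6]
gripper_width: 0.451
gripper_force: 0.0
```

Request:
arm_command --pt "0 -28 24.5 0 0 0 0" --pt "0 -28 24.5 0 0 0 0" --pt "0 -28 24.5 0 0 0 0" --pt "0 -28 24.5 0 0 0 0" --pt "0 -28 24.5 0 0 0 0" --pt "0 -28 24.5 0 0 0 0.08" --pt "0 -28 24.5 0 0 0 0.087" --pt "0 0 0 20 0 0 0"

```text
time_s: 2.0
tcp_pos: [0.4667, -0.1464, 0.213]
ee_rot: [[-0.989, -0.15, 0.008], [-0.15, 0.989, -0.001], [-0.008, -0.002, -1.0]]
wrist_force: [-0.5, -0.4, 0.5]
gripper_width: 0.005
gripper_force: 0.0
```

Request:
arm_command --pt "0 0 0 20 0 0 0" --pt "0 0 0 20 0 0 0" --pt "0 0 0 21 0 0 0" --pt "0 0 0 0 0 0 0" --pt "0 -8 0 0 0 0 0" --pt "0 -8 0 0 0 0 0" --pt "0 -8 0 0 0 0 0"

```text
time_s: 2.7
tcp_pos: [0.4879, -0.1453, 0.1509]
ee_rot: [[-0.989, -0.146, 0.003], [-0.146, 0.989, -0.0], [-0.003, -0.001, -1.0]]
wrist_force: [-1.0, -0.4, -0.4]
gripper_width: 0.006
gripper_force: 0.3
```

Request:
arm_command --pt "0 -8 0 0 0 0 0" --pt "0 -8 0 0 0 0 0" --pt "0 -8 0 0 0 0 0" --pt "0 -6 0 0 0 0 0" --pt "0 -6 0 0 0 0 0" --pt "0 0 0 0 0 0 0"

```text
time_s: 3.3
tcp_pos: [0.5226, -0.1399, 0.1494]
ee_rot: [[-0.989, -0.147, 0.0], [-0.147, 0.989, -0.0], [-0.0, -0.0, -1.0]]
wrist_force: [-0.5, -0.2, -0.4]
gripper_width: 0.004
gripper_force: 0.0
```

Run:
```python
from h import *
import cv2
a=capture("scene");b=capture("side")
c=np.hstack([a[100:330,130:330],b[90:320,160:360]])
cv2.imwrite("pics/c.png",cv2.resize(c,(800,460))[:,:,::-1])
```

```text
(no output)
```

View pics/c.png

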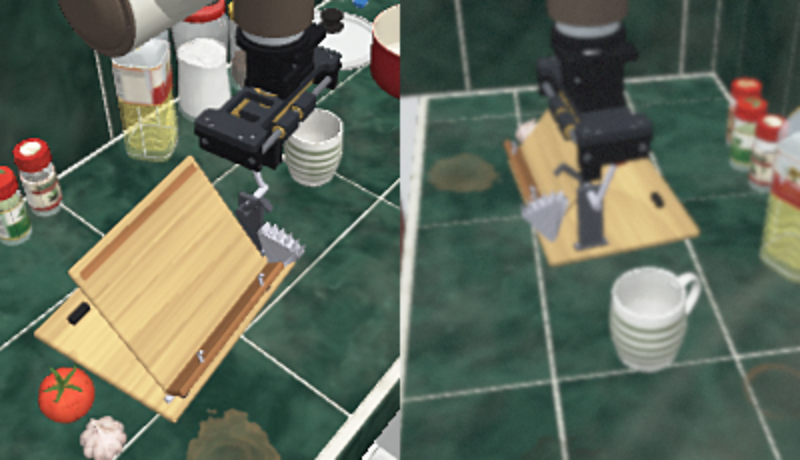

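The crop shows the lever rod leaning to the back and the pawl clear of the teeth. Next I'll back off, rise, check the ball, and go over the panel.

Request:
arm_command --pt "0 10 0 0 0 0 0" --pt "0 0 0 -30 0 0 0" --pt "0 0 0 -30 0 0 0" --pt "0 -6 35 0 0 0 0" --pt "0 -10 35 0 0 0 0" --pt "0 -10 35 0 0 0 0" --pt "0 -10 35 0 0 0 0" --pt "0 -10 30 0 0 0 0"

```text
time_s: 4.2
tcp_pos: [0.5314, 0.0345, 0.2098]
ee_rot: [[-0.989, -0.147, -0.0], [-0.147, 0.989, 0.0], [0.0, 0.0, -1.0]]
wrist_force: [-0.3, -0.2, -0.3]
gripper_width: 0.003
gripper_force: 0.0
```

Run:
```python
from h import *
import cv2
q=[.54,.024,.146]
a=capture("scene");b=capture("side")
for c,im in(("scene",a),("side",b)):
    h=cv2.cvtColor(im,cv2.COLOR_RGB2HSV)
    for p in(.19,.8):
        u=proj(c,W(q,ball(p))).astype(int);k=h[u[1]-5:u[1]+6,u[0]-5:u[0]+6].reshape(-1,3)
        print(c,p,u,np.mean(((k[:,0]<8)|(k[:,0]>172))&(k[:,1]>170)))
s=sense();d=s["tcp_pos"]-np.array([.54,.024,0]);print(s["tcp_pos"],d[0]*np.cos(.146)+d[1]*np.sin(.146),-d[0]*np.sin(.146)+d[1]*np.cos(.146))
cv2.imwrite("pics/d.png",cv2.resize(np.hstack([a[100:330,130:330],b[90:320,160:360]]),(800,460))[:,:,::-1])
```

```text
scene 0.19 [269 176] 0.0
scene 0.8 [254 171] 0.5867768595041323
side 0.19 [249 169] 0.0
side 0.8 [266 167] 0.45454545454545453
[0.53223915 0.03583555 0.20960364] -0.005956426862273184 0.012838689844626203
```

View pics/d.png

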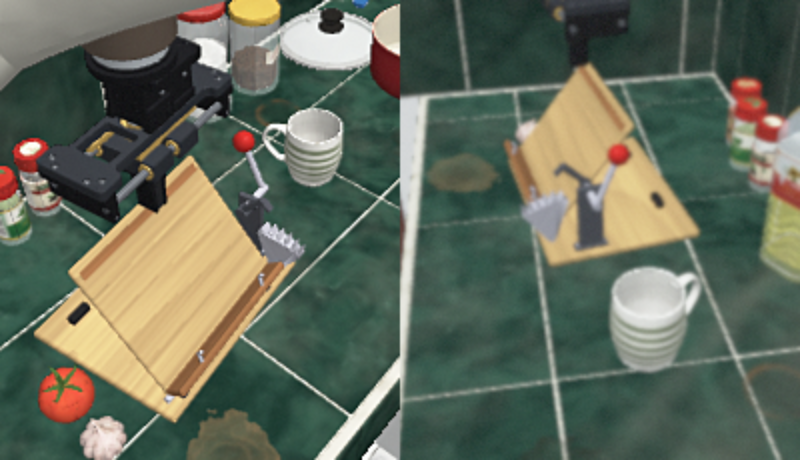

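The ball now leans to the back, at its predicted 0.8 position in both views. I'll press the panel down along its arc.

Request:
arm_command --pt "0 0 0 25 0 0 0" --pt "0 0 0 20 0 0 0" --pt "0 -7 0 11 0 0 0" --pt "0 -8 0 9 0 0 0" --pt "0 -9 0 9 0 0 0" --pt "0 -8 0 10 0 0 0" --pt "0 -7 0 12 0 0 0" --pt "0 -7 0 12 0 0 0"

```text
time_s: 5.1
tcp_pos: [0.5792, 0.04, 0.1009]
ee_rot: [[-0.989, -0.146, 0.001], [-0.146, 0.989, -0.0], [-0.001, -0.0, -1.0]]
wrist_force: [-2.1, -1.6, 1.4]
gripper_width: 0.005
gripper_force: 1.0
```

Request:
arm_command --pt "0 -5 0 14 0 0 0" --pt "0 -5 0 14 0 0 0" --pt "0 -2 0 10 0 0 0" --pt "0 -2 0 10 0 0 0" --pt "0 0 0 5 0 0 0" --pt "0 0 0 0 0 0 0"

```text
time_s: 5.7
tcp_pos: [0.5913, 0.0423, 0.0476]
ee_rot: [[-0.989, -0.146, -0.002], [-0.146, 0.989, -0.0], [0.002, 0.0, -1.0]]
wrist_force: [-0.4, -0.4, 0.2]
gripper_width: 0.003
gripper_force: 0.0
```

Request:
arm_command --pt "0 0 0 3 0 0 0" --pt "0 0 0 2 0 0 0" --pt "0 0 0 1 0 0 0" --pt "0 0 0 0 0 0 0"

```text
time_s: 6.1
tcp_pos: [0.5918, 0.0423, 0.0427]
ee_rot: [[-0.989, -0.146, 0.0], [-0.146, 0.989, 0.0], [-0.0, 0.0, -1.0]]
wrist_force: [-0.9, 0.6, 1.2]
gripper_width: -0.0
gripper_force: 0.3
```

Run:
```python
from h import *
import cv2
a=capture("scene");b=capture("side")
cv2.imwrite("pics/e.png",cv2.resize(np.hstack([a[100:330,130:330],b[90:320,160:360]]),(800,460))[:,:,::-1])
```

```text
(no output)
```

View pics/e.png

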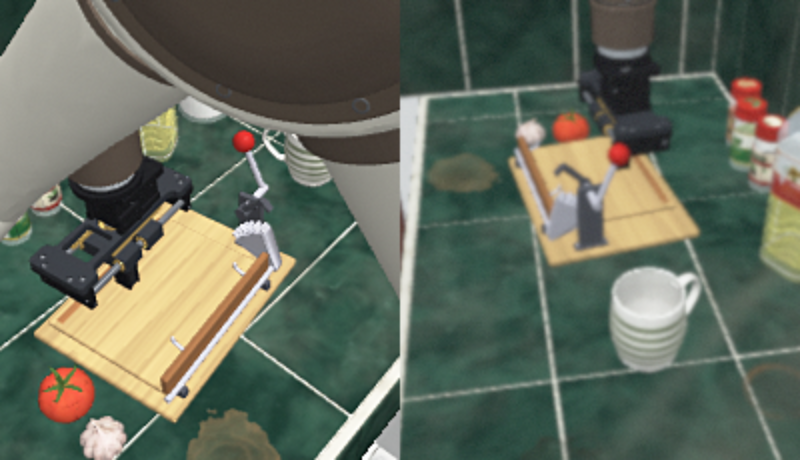

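The panel is nearly flat, the lever still leans back and the mug has not moved. I'll press gently until the force rises.

Request:
arm_command --pt "0 0 0 1.5 0 0 0" --pt "0 0 0 1.5 0 0 0" --pt "0 0 0 0 0 0 0" --pt "0 0 0 0 0 0 0"

```text
time_s: 6.6
tcp_pos: [0.592, 0.0422, 0.0422]
ee_rot: [[-0.989, -0.147, 0.001], [-0.147, 0.989, -0.0], [-0.001, -0.0, -1.0]]
wrist_force: [-4.4, 2.0, 14.9]
gripper_width: 0.006
gripper_force: 7.2
```

The tool stopped at z 42 mm with 15 N, which is the computed flat height. I'll retreat.

Request:
arm_command --pt "0 0 0 -15 0 0 0" --pt "0 0 0 -35 0 0 0" --pt "0 0 0 -45 0 0 0" --pt "0 0 0 -45 0 0 0" --pt "0 0 0 -45 0 0 0" --pt "0 30 0 0 0 0 0" --pt "0 30 0 0 0 0 0" --pt "0 0 0 0 0 0 0"

```text
time_s: 7.4
tcp_pos: [0.5292, 0.0326, 0.2249]
ee_rot: [[-0.989, -0.146, -0.001], [-0.146, 0.989, 0.001], [0.001, 0.001, -1.0]]
wrist_force: [-0.2, 0.9, -0.3]
gripper_width: 0.005
gripper_force: 0.0
```

Run:
```python
from h import *
import cv2
a=capture("scene");b=capture("side")
cv2.imwrite("pics/f.png",cv2.resize(np.hstack([a[100:330,130:330],b[90:320,160:360]]),(800,460))[:,:,::-1])
s=sense();print(s["tcp_pos"],s["wrist_force"])
```

```text
[0.53231517 0.03323895 0.22493085] [-0.13202416  0.24338506  0.04015697]
```

View pics/f.png

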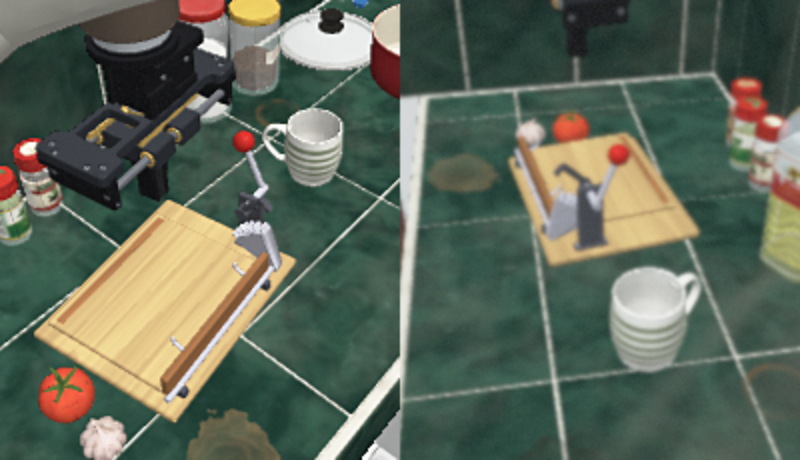

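The panel lies flat on its base, the lever leans to the back, the mug is where it was and the arm is clear.

```bash
python3 -c "
from station import finish_job
print(finish_job())"
```

```text
the job is handed in; nothing more can be done
None
```

The job is handed in: I flipped the lever to the back, pressed the backrest flat on its base, left the mug where it was, and finished with the arm clear, at about 7.5 s of the allowed 38 s.

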